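# Uncap the relay lens and hold it seated in the V-block

## Task

Lift the red dust cap off the black lens barrel and set it, mouth down, inside the yellow-rimmed cap holder. Then stand the barrel upright on the base plate of the steel V-block and push it back into the V with a steady, moderate push until it bears on both upright faces. The job finishes with you still holding it pressed there, not letting go; leave everything else on the bench where it is.

Things in the scene. Friction and masses are not known exactly. Their poses are not given: they have to be found in the camera images.
- lens: Black cylindrical lens barrel with a blue band and thin silver rings, standing upright in the blue stand at the start, 36 mm diameter, 85 mm tall, about 0.2 kg. Origin: centre of its underside; z along its axis, up.
- cap: Red round dust cap, open below, sitting loosely (1.5 mm play all round) over the top of the barrel: 44 mm outer and 39 mm inner diameter, 28 mm tall, top 4 mm thick, about 30 g. On the barrel its mouth is 61 mm above the barrel's underside, its top 4 mm above the barrel's top. Origin: centre of its mouth (lower rim); z up towards its closed top.
- lens_stand: Blue painted stand, fixed, 70 x 70 mm, 6 mm thick, with a round collar 40 mm inner and 52 mm outer diameter that rises to 16 mm above the bench; the barrel stands inside the collar, its underside 6 mm above the bench. Origin: centre of its underside.
- cap_holder: Round grey holder, fixed, 80 mm diameter, 6 mm thick, with a yellow rim standing 5 mm above that floor (rim top 11 mm above the bench), rim 54 mm inner and 62 mm outer diameter. The cap stands mouth down on the floor inside the rim; its lowest 5 mm are then inside the rim, so hold it by its upper part. Origin: centre of its underside.
- holder_floor (a point): Centre of the cap holder's floor inside the yellow rim, 6 mm above the bench.
- vblock: Smooth, oiled, slippery steel V-block, fixed: dark base plate 110 x 100 mm, 12 mm thick (x -60 to +50 mm), two upright bright faces 36 mm tall (tops 48 mm above the bench) forming a 90 degree V with an upright groove. Origin: on the bench below the axis of a seated barrel. x points from the open mouth into the V (push direction), y left of that, z up. V apex at x = +25.5 mm.
- left_face: Upright face of the V on its +y side, rigid, its free end at x = -3, y = +28 mm; a barrel standing at x = -30 mm is clear of it. Origin and axes as the V-block.
- right_face: Upright face of the V on its -y side, rigid, its free end at x = -3, y = -28 mm. Origin and axes as the V-block.
- seat (a point): Where the centre of the barrel's underside is when it is seated against both faces: on top of the base plate, 12 mm above the bench. Axes as the V-block.
- spare_lens: Bystander: small brass lens, 34 mm wide, 50 mm tall, standing on the bench. Origin: centre of its underside.
- slides: Bystander: small glass block of stacked slides lying on the bench, 26 x 76 x 12 mm. Origin: centre of its underside.
- wash_bottle: Bystander: amber bottle, 48 mm diameter, 120 mm tall. Origin: centre of its underside.
- slide_box: Bystander: green open box with dividers, 90 x 120 x 35 mm. Origin: centre of its underside.
- dish: Bystander: clear shallow dish on the blue pad of the wooden board, 60 mm diameter, 14 mm tall. Origin: centre of its underside.
- scissors: Bystander: steel scissors lying on the blue pad, 145 mm long. Origin: at their pivot, on the underside.
There are look-alikes about, which are no part of the job. Leave any orange or pink look-alike of the cap_holder alone. Of the things that look like the cap, the larger one is meant.

How it is judged:
By the outcome, as a careful person would: the job done as asked, in the order asked, and still so for the second after the job is handed in, while the arm keeps its last pose, push and grip.
It also fails if it takes over 67 s, if anything falls off the work surface, if the arm or the gripper's body presses on something with over 40 N, if the wrist force passes 120 N, or if a joint passes its speed limit or range.

## Robot

A 6-joint arm with a two-finger parallel gripper is mounted at the origin on the work surface. World frame = base frame: x ahead of the robot, y to its left, z up, the work surface at z = 0. Lengths are in mm, angles in rad, forces in N, time in s.
With the tool pointing down it reaches from about 325 to 1000 mm from the base axis. Payload 5.1 kg.
Tool frame: the origin (TCP) lies at the very end of the fingers, on their centre line; the grasp point (between the pads) lies 19 mm behind it; z points along the fingers, x is the direction in which the jaws open and shut, and the axes are right-handed (so a half turn about z gives the same grasp; the last joint's range is limited). The gripper opens to 85 mm and grips with 20 to 120 N. Pads are 22 mm wide; open, the fingers measure 114 mm over their backs; the gripper's body (76 mm by 85 mm) begins 54 mm behind the grasp point. The pads swing forward as they close: fully open they stand 13 mm farther back than shut.
Start: joints at [-1.429, 0.124, 1.65, -0, 1.367, -0.083], TCP at [144.86, -633.64, 231.322] pointing down, gripper open.
Joint ranges: [-2.61, 2.61], [-1.02, 2.33], [0.03, 2.71], [-1.35, 4.49], [0.32, 2.68], [-2.91, 2.91]. Speed limits (rad/s): [2.57, 2.57, 3.14, 3.14, 3.14, 3.14].

## Interface

Orientations are given as a 3x3 rotation matrix whose columns are the frame's x, y, z axes.
In Python, from rig import readout, vision, arm gives the robot as it stands.
- The arm moves only by the tool apply_moves, never from a script. Its argument "deltas" is a list of rows, each an object of numbers: "x", "y", "z": the shift along the tool's x, y, z in mm; "turn": the turn about the tool's z in rad. In form: [{"x": .., "y": .., "z": .., "turn": ..}, ...]. A call has 1 to 12 rows; each row shifts and turns the pose as measured when the row begins, along the tool's axes as they then stand; what a row does not reach is not made up. A row lasts 1/10 s, in which the tool goes at most 50 mm and 8.59 degrees, less where a joint would pass 70% of its speed; a pose out of reach is approached as far as the arm can. A call is refused whole if a number of a shift passes 50 or a number of a turn 0.15, either way. A call with a gripper value outside its range is refused whole. "grip" is the opening, from 0 (shut) to 1 (fully open), set as the call begins (left out, the last holds). The fingers move at their own pace and stop on an object; the grip force is fixed at half the most. Time passes only in rows, so rows that do not move let the fingers close. It gives the time, the measured TCP pose, the force and the opening at its end, in the units of the state.
- readout.read_state(): the state, without advancing time (a new reading comes with each control period).
- vision.camera(name): name is "side" or "top"; returns the picture (480x640x3 uint8, red, green, blue); there is no depth.
- vision.camera_info(name): a dict with "fx", "fy", "cx", "cy" (pixels), "pose" (4x4, takes a point from camera to world coordinates). Camera axes: x right, y up, looking along -z (the intrinsics and any distortion apply to the point x, -y, -z); pixel columns grow to the right and rows downward; lengths in mm; the calibration is good to about 2 mm. A picture is of the moment at which its call begins. camera_info takes no time and is no camera call.
- arm.close_job(): hands the job in, once; it reports no verdict.
The state is a dict: "time": time; "qpos": joint angles; "dq": joint speeds; "joint_efforts": joint torques, N m; "tool_pos": TCP position; "tool_rot": TCP orientation; "force": force on the tool from outside, world axes, zero at the start; "ft_torque": the same for the moment, N m; "opening": finger opening in mm.
Only numpy, scipy, OpenCV 4.12 (cv2) and the standard library are available. Lean on these libraries where they do the work, as an engineer would, in place of code of your own. Each camera call takes 0.05 s, during which the arm holds its last target. There are 200 camera calls.

## Working session

There is one attempt and no reset: what is moved stays moved. The work goes in short steps, Python scripts to look and compute and a tool call to move; the robot and the scene stay as the last step left them, time stands still between calls to the robot, and variables do not carry over. Pictures are saved under pics/ and viewed, about 8 in all and at most 12, crops included, and the job is handed in when it is done.

Besides the shell and the picture viewer there is one more tool, called as name([rows], argument=value, ...), one row to a line, values as JSON. apply_moves: Moves the arm, as the interface text tells. Its arguments: {"type":"object","properties":{"deltas":{"type":"array"},"grip":{"type":"number"}},"required":["deltas"]}

```bash
mkdir -p pics; ls
python3 - <<'E'
from rig import readout, vision
import cv2
s=readout.read_state(); print(s)
for n in("side","top"):
    im=vision.camera(n); cv2.imwrite(f"pics/{n}0.png",im[:,:,::-1]); print(vision.camera_info(n))
E
```

```text
pics
{'time': 0.0, 'qpos': array([-1.42860866e+00,  1.24494064e-01,  1.65167405e+00, -2.59986252e-05,
        1.36748564e+00, -8.26034966e-02]), 'dq': array([-7.85452603e-04, -9.49644474e-04, -3.24147509e-04, -6.69223281e-04,
       -4.48568777e-05, -4.10741224e-04]), 'joint_efforts': array([-5.79342686e-04, -4.23622298e+01, -3.65448904e+01, -1.51879867e-04,
        6.70515234e-03,  2.43380399e-06]), 'tool_pos': array([ 144.76298893, -633.05138188,  230.06012814]), 'tool_rot': array([[ 2.22907605e-01, -9.74839525e-01, -3.17282733e-04],
       [-9.74837408e-01, -2.22907784e-01,  2.03669203e-03],
       [-2.05617268e-03, -1.44695066e-04, -9.99997876e-01]]), 'force': array([-0.33999554, -0.3820525 , -0.80591098]), 'ft_torque': array([-0.02421169,  0.00535013,  0.00461969]), 'opening': 85.29996021606912}
{'fx': 448.252195695649, 'fy': 448.252195695649, 'cx': 322.2295439195865, 'cy': 240.34130153247378, 'pose': array([[-9.96702139e-01,  5.46614780e-02, -5.99747308e-02,
         5.05011930e+02],
       [-8.01000710e-02, -5.44383799e-01,  8.35003149e-01,
         8.52335908e+02],
       [ 1.29932344e-02,  8.37053405e-01,  5.46966885e-01,
         5.77116579e+02],
       [ 0.00000000e+00,  0.00000000e+00,  0.00000000e+00,
         1.00000000e+00]])}
{'fx': 519.3365036950945, 'fy': 519.3365036950945, 'cx': 317.0727765737523, 'cy': 238.72015601189003, 'pose': array([[ 7.73340790e-03,  9.92845342e-01, -1.19156706e-01,
         4.59108011e+02],
       [-9.99676123e-01,  4.78686372e-03, -2.49947146e-02,
         5.16242033e+01],
       [-2.42454991e-02,  1.19311409e-01,  9.92560801e-01,
         1.15581605e+03],
       [ 0.00000000e+00,  0.00000000e+00,  0.00000000e+00,
         1.00000000e+00]])}
```

View pics/top0.png

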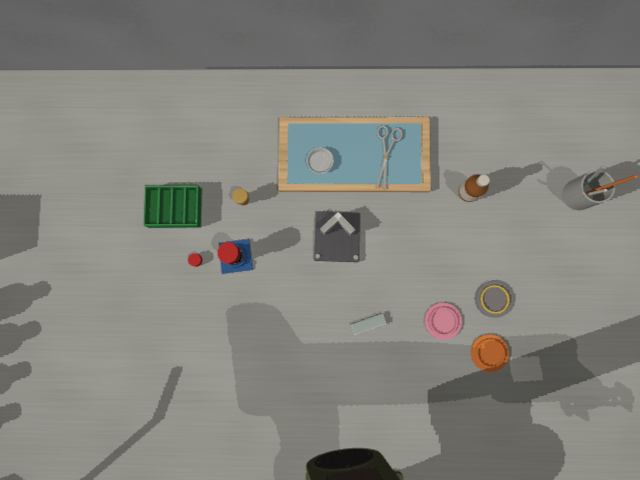

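View pics/side0.png

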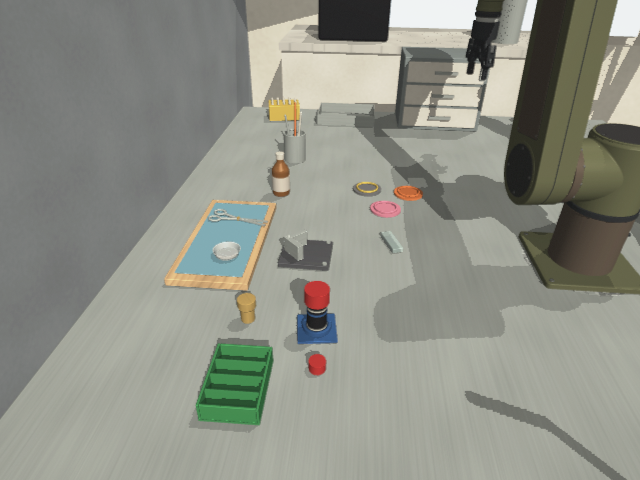

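Top view: the red candidates are the large one at (229,253) on the blue stand and the small one at (195,260) on the bench. The large one fits. The ring candidates are yellow-rimmed grey at (495,299), pink at (443,320) and orange at (490,352). The yellow-rimmed one is meant. The V-block is at (338,236), opening towards the robot.

```bash
cat > h.py <<'E'
import numpy as np, cv2
from rig import readout, vision
def ray(n,p):
    i=vision.camera_info(n);P=i['pose']
    d=np.array([(p[0]-i['cx'])/i['fx'],-(p[1]-i['cy'])/i['fy'],-1.])
    return P[:3,3],P[:3,:3]@d
def plane(n,p,z):
    o,d=ray(n,p); return (o+d*(z-o[2])/d[2]).round(1)
def proj(n,X):
    i=vision.camera_info(n);P=i['pose'];c=P[:3,:3].T@(np.array(X,float)-P[:3,3])
    return np.array([i['cx']+i['fx']*c[0]/-c[2],i['cy']-i['fy']*c[1]/-c[2]]).round(1)
def tri(a,b):
    (o,d),(q,e)=ray('top',a),ray('side',b)
    s,t=np.linalg.lstsq(np.c_[d,-e],q-o,rcond=None)[0]
    return ((o+d*s+q+e*t)/2).round(1), np.linalg.norm(o+d*s-q-e*t).round(1)
def blobs(im,lo,hi,mn=30):
    h=cv2.cvtColor(im,cv2.COLOR_RGB2HSV);m=cv2.inRange(h,lo,hi)
    return m,[c for c in cv2.findContours(m,cv2.RETR_EXTERNAL,cv2.CHAIN_APPROX_NONE)[0] if cv2.contourArea(c)>mn]
E
python3 - <<'E'
from h import *
t=cv2.imread('pics/top0.png')[:,:,::-1].copy(); s=cv2.imread('pics/side0.png')[:,:,::-1].copy()
for nm,im in(('top',t),('side',s)):
    for col,lo,hi in(('red',(0,200,60),(4,255,255)),('yellow',(20,120,90),(32,255,255)),('blue',(105,150,40),(125,255,255))):
        for c in blobs(im,lo,hi)[1]:
            x,y,w,h=cv2.boundingRect(c); 
            print(nm,col,(x,y,w,h),cv2.contourArea(c),[round(v,1) for v in cv2.minEnclosingCircle(c)[0]],cv2.minAreaRect(c))
a=cv2.resize(t[225:285,180:260],None,fx=5,fy=5,interpolation=2); b=cv2.resize(t[270:330,460:540],None,fx=5,fy=5,interpolation=2)
v=cv2.resize(t[200:275,295:375],None,fx=7,fy=4*7//4,interpolation=2)
v=v[:525]; c=np.zeros((600,560+240,3),np.uint8)
c[:525,:560]=v; c[:180,560:]=cv2.resize(a,(240,180)); c[200:380,560:]=cv2.resize(b,(240,180))
cv2.imwrite('pics/crop1.png',c[:,:,::-1])
E
```

```text
top yellow (480, 285, 30, 29) 607.0 [494.6, 298.8] ((494.60003662109375, 298.79998779296875), (28.621667861938477, 27.72724151611328), 26.56505012512207)
top yellow (233, 189, 15, 16) 149.5 [240.0, 196.5] ((239.70004272460938, 196.10000610351562), (13.86362075805664, 13.86362075805664), 26.56505012512207)
top blue (221, 240, 31, 33) 376.5 [235.0, 256.0] ((235.08462524414062, 256.17694091796875), (29.644298553466797, 29.892370223999023), 82.87498474121094)
side yellow (237, 293, 18, 30) 343.5 [246.5, 307.6] ((245.5, 307.5), (29.0, 17.0), 90.0)
side yellow (356, 182, 22, 11) 162.5 [366.5, 187.0] ((366.5, 187.0), (10.0, 21.0), 90.0)
side yellow (269, 100, 25, 21) 374.5 [281.0, 109.5] ((281.0, 110.0), (20.0, 24.0), 90.0)
```

View pics/crop1.png

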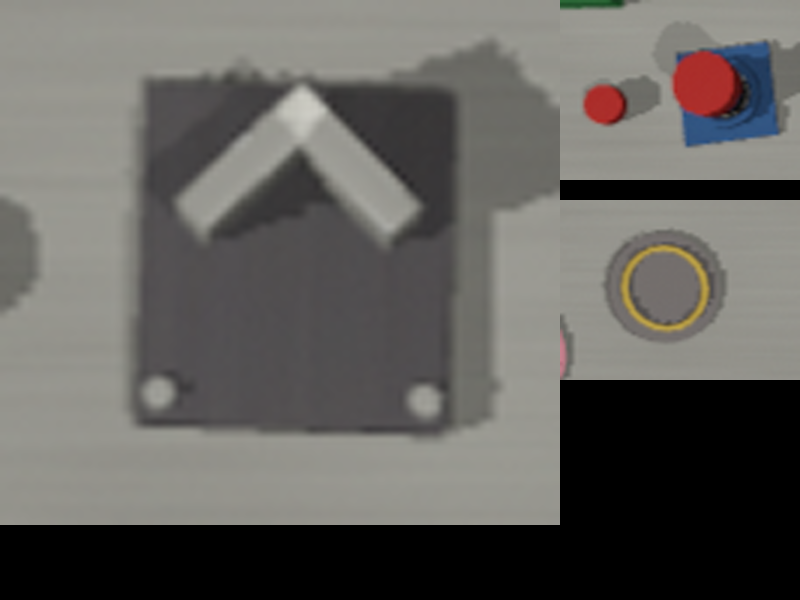

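The crop confirms the large red cap on the barrel in the blue stand and the yellow-rimmed grey holder. The V's inner apex is at about (337.7,221) and its ends are at about (323.9,234.3) and (349.7,234.9).

Run:
```python
from h import *
t=cv2.imread('pics/top0.png')[:,:,::-1].copy(); s=cv2.imread('pics/side0.png')[:,:,::-1].copy()
f=lambda u,v:(u/7+294.57,v/7+199.57)
for nm,im in(('top',t),('side',s)):
    h=cv2.cvtColor(im,cv2.COLOR_RGB2HSV); h[...,0]=(h[...,0].astype(int)+20)%180
    m=cv2.inRange(h,(10,170,60),(26,255,255))
    for c in cv2.findContours(m,0,1)[0]:
        if cv2.contourArea(c)>30: print(nm,'red',cv2.boundingRect(c),cv2.contourArea(c),cv2.minEnclosingCircle(c))
print('cap',plane('top',(228.8,252.8),95),'blue c',plane('top',(235.5,256.3),6))
c=plane('top',(494.6,298.8),11);print('holder',c,[plane('top',p,11) for p in((480,299),(509,299))])
print('holder tri',tri((494.6,298.8),(366.7,187.3)))
pl=np.array([plane('top',f(*p),12) for p in((147,78),(458,90),(443,434),(135,424))]);print('plate',pl)
for p in((302,150),(205,243),(386,247)):print('V',plane('top',f(*p),48))
fr=(pl[0]+pl[1])/2;bk=(pl[2]+pl[3])/2;d=fr-bk;print('axis',np.degrees(np.arctan2(d[1],d[0])),'len',np.linalg.norm(d),'w',np.linalg.norm(pl[0]-pl[1]),'origin est',bk+d*60/110)
```

```text
top red (188, 254, 14, 12) 112.5 ((194.57691955566406, 259.5), 6.596004962921143)
top red (218, 242, 22, 22) 332.0 ((228.33505249023438, 253.0360870361328), 11.116637229919434)
side red (309, 355, 16, 20) 244.5 ((316.8548278808594, 364.04840087890625), 9.952788352966309)
side red (305, 281, 24, 29) 550.0 ((316.375, 294.75), 14.429346084594727)
cap [556.4 260.   95. ] blue c [556.8 262.2   6. ]
holder [ 466.9 -306.4   11. ] [array([ 466.3, -274.9,   11. ]), array([ 466.7, -337.4,   11. ])]
holder tri (array([ 465.3, -307.8,    6.1]), np.float64(3.4))
plate [[659.4  84.3  12. ]
 [655.9 -14.8  12. ]
 [546.2  -9.8  12. ]
 [548.7  87.2  12. ]]
V [630.8  35.3  48. ]
V [601.8  65.   48. ]
V [600.8   9.5  48. ]
axis -2.052826498525262 len 110.27076901881108 w 99.16178699478948 origin est [607.55909091  36.54545455  12.        ]
```

apply_moves([
  {"turn": -0.146},
  {"turn": -0.146},
  {"turn": -0.146},
  {"turn": -0.146},
  {"turn": -0.146},
  {"turn": -0.146},
  {"turn": -0.146},
  {"turn": -0.146},
  {"turn": -0.146},
  {"x": 0},
], grip=1)

```text
invalid input at $.deltas[0]: expected keys x, y, z, turn
```

```bash
cat > go.py <<'E'
import sys; from h import *
s=readout.read_state(); R=s['tool_rot']; p=s['tool_pos']
print('t',s['time'],'p',p.round(1),'yaw',np.degrees(np.arctan2(R[1,0],R[0,0])).round(2),'tilt',R[:2,2].round(4),'F',s['force'].round(1),'open',round(s['opening'],1))
if len(sys.argv)>3: print('delta tool',(R.T@(np.array(sys.argv[1:4],float)-p)).round(1))
E
python3 go.py 556.4 260.5 200
```

```text
t 0.1 p [ 144.8 -633.1  230.2] yaw -77.12 tilt [-0.0002  0.0019] F [-0.6  0.1 -0. ] open 85.5
delta tool [-779.3 -600.4   31.8]
```

apply_moves([
  {"x": 0,"y": 0,"z": 0,"turn": -0.146},
  {"x": 0,"y": 0,"z": 0,"turn": -0.146},
  {"x": 0,"y": 0,"z": 0,"turn": -0.146},
  {"x": 0,"y": 0,"z": 0,"turn": -0.146},
  {"x": 0,"y": 0,"z": 0,"turn": -0.146},
  {"x": 0,"y": 0,"z": 0,"turn": -0.146},
  {"x": 0,"y": 0,"z": 0,"turn": -0.146},
  {"x": 0,"y": 0,"z": 0,"turn": -0.146},
  {"x": 0,"y": 0,"z": 0,"turn": -0.146},
  {"x": 0,"y": 0,"z": 0,"turn": 0},
], grip=1)

```text
time: 1.1
tool_pos: [144.2, -629.3, 222.2]
tool_rot: [[1.0, 0.006, -0.002], [0.006, -1.0, 0.015], [-0.002, -0.015, -1.0]]
force: [0.6, 0.2, -0.1]
opening: 85.4
```

```bash
python3 go.py 556.4 260.5 200
```

```text
t 1.1 p [ 144.2 -629.3  222.2] yaw 0.33 tilt [-0.0021  0.0146] F [ 0.6  0.2 -0.1] open 85.4
delta tool [ 417.4 -887.    34.4]
```

```bash
cat > rows.py <<'E'
# rows.py x y z n turn : n equal world steps to target, with turn per row; prints tool-axis rows
import sys,json; from h import *
from scipy.spatial.transform import Rotation as Ro
x,y,z,n,tn=map(float,sys.argv[1:6]);n=int(n)
s=readout.read_state(); R=s['tool_rot'];p=s['tool_pos'];d=(np.array([x,y,z])-p)/n
print('t',round(s['time'],2),'p',p.round(1),'yaw',np.degrees(np.arctan2(R[1,0],R[0,0])).round(2),'tilt',R[:2,2].round(4),'F',s['force'].round(1),'open',round(s['opening'],1),'q1,5,6',s['qpos'][[0,4,5]].round(2))
for k in range(n):
    print((R.T@d).round(1)); R=R@Ro.from_rotvec([0,0,tn]).as_matrix()
E
python3 rows.py 490 -250 220 12 0.134
```

```text
t 1.1 p [ 144.2 -629.3  222.2] yaw 0.33 tilt [-0.0021  0.0146] F [ 0.6  0.2 -0.1] open 85.4 q1,5,6 [-1.43  1.37 -1.43]
[ 29.  -31.4   0.6]
[ 24.5 -35.    0.6]
[ 19.6 -38.    0.6]
[ 14.4 -40.3   0.6]
[  8.9 -41.8   0.6]
[  3.2 -42.6   0.6]
[ -2.5 -42.7   0.6]
[ -8.2 -42.    0.6]
[-13.7 -40.5   0.6]
[-19.  -38.3   0.6]
[-24.  -35.4   0.6]
[-28.5 -31.9   0.6]
```

apply_moves([
  {"x": 29,"y": -31.5,"z": -0.5,"turn": 0.134},
  {"x": 24.5,"y": -35,"z": -0.5,"turn": 0.134},
  {"x": 19.5,"y": -38,"z": -0.5,"turn": 0.134},
  {"x": 14.5,"y": -40,"z": -0.5,"turn": 0.134},
  {"x": 9,"y": -42,"z": -0.5,"turn": 0.134},
  {"x": 3,"y": -42.5,"z": -0.5,"turn": 0.134},
  {"x": -2.5,"y": -42.5,"z": -0.5,"turn": 0.134},
  {"x": -8,"y": -42,"z": -0.5,"turn": 0.134},
  {"x": -13.5,"y": -40.5,"z": -0.5,"turn": 0.134},
  {"x": -19,"y": -38.5,"z": -0.5,"turn": 0.134},
  {"x": -24,"y": -35.5,"z": -0.5,"turn": 0.134},
  {"x": -28.5,"y": -32,"z": -0.5,"turn": 0.134},
])

```text
time: 2.3
tool_pos: [513.1, -258.7, 229.1]
tool_rot: [[-0.137, -0.99, -0.004], [-0.99, 0.137, 0.018], [-0.017, 0.006, -1.0]]
force: [-0.8, -0.7, -0.1]
opening: 85.2
```

```bash
python3 rows.py 556.4 260.5 170 12 0
```

```text
t 2.3 p [ 513.1 -258.7  229.1] yaw -97.9 tilt [-0.0038  0.0179] F [-0.8 -0.7 -0.1] open 85.2 q1,5,6 [-0.57  1.37  1.14]
[-43.3   2.3   5.7]
[-43.3   2.3   5.7]
[-43.3   2.3   5.7]
[-43.3   2.3   5.7]
[-43.3   2.3   5.7]
[-43.3   2.3   5.7]
[-43.3   2.3   5.7]
[-43.3   2.3   5.7]
[-43.3   2.3   5.7]
[-43.3   2.3   5.7]
[-43.3   2.3   5.7]
[-43.3   2.3   5.7]
```

apply_moves([
  {"x": -43,"y": 2,"z": 5,"turn": -0.05},
  {"x": -43,"y": 0,"z": 5,"turn": -0.05},
  {"x": -43,"y": -2,"z": 5,"turn": 0},
  {"x": -43,"y": -2,"z": 5,"turn": 0},
  {"x": -43,"y": -2,"z": 5,"turn": 0},
  {"x": -43,"y": -2,"z": 5,"turn": 0},
  {"x": -43,"y": -2,"z": 5,"turn": 0},
  {"x": -43,"y": -2,"z": 5,"turn": 0},
  {"x": -43,"y": -2,"z": 5,"turn": 0},
  {"x": -43,"y": -2,"z": 5,"turn": 0},
  {"x": -40,"y": -2,"z": 5,"turn": 0},
  {"x": -30,"y": -2,"z": 0,"turn": 0},
])

```text
time: 3.5
tool_pos: [565.5, 261.2, 178.3]
tool_rot: [[-0.078, -0.997, -0.005], [-0.997, 0.078, 0.017], [-0.016, 0.006, -1.0]]
force: [-0.1, -1.0, 0.5]
opening: 85.3
```

```bash
python3 rows.py 556.4 260.8 75 4 0
```

```text
t 3.5 p [565.5 261.2 178.3] yaw -94.45 tilt [-0.0047  0.0168] F [-0.1 -1.   0.5] open 85.3 q1,5,6 [0.34 1.27 1.98]
[ 0.7  2.1 25.8]
[ 0.7  2.1 25.8]
[ 0.7  2.1 25.8]
[ 0.7  2.1 25.8]
```

apply_moves([
  {"x": 0.5,"y": 4,"z": 26,"turn": -0.04},
  {"x": 0.5,"y": 4,"z": 22,"turn": 0},
  {"x": 0,"y": 0,"z": 0,"turn": 0},
])

```text
time: 3.8
tool_pos: [556.9, 267.1, 129.0]
tool_rot: [[-0.039, -0.999, -0.004], [-0.999, 0.039, 0.018], [-0.018, 0.005, -1.0]]
force: [-0.3, -0.8, -1.3]
opening: 85.3
```

```bash
python3 - <<'E'
from h import *
a=np.linspace(0,2*np.pi,60)
for c in((556.4,260.8),):
    pts=np.array([proj('side',(c[0]+22*np.cos(t),c[1]+22*np.sin(t),z)) for t in a for z in(67,95)])
    print('side pred',pts.min(0),pts.max(0),'seen 305..329, 281..310')
    pts=np.array([proj('top',(c[0]+22*np.cos(t),c[1]+22*np.sin(t),z)) for t in a for z in(67,95)])
    print('top pred',pts.min(0),pts.max(0),'seen 218..240, 242..264')
E
python3 rows.py 556.4 260.8 75 2 0
```

```text
side pred [303.3 278.7] [329.2 307.9] seen 305..329, 281..310
top pred [217.8 242.2] [241.3 264.4] seen 218..240, 242..264
t 3.8 p [556.9 267.1 129. ] yaw -92.24 tilt [-0.0039  0.0179] F [-0.3 -0.8 -1.3] open 85.3 q1,5,6 [0.35 1.19 1.95]
[ 3.6  0.  26.9]
[ 3.6  0.  26.9]
```

apply_moves([
  {"x": 4,"y": 0,"z": 27,"turn": 0},
  {"x": 1,"y": 0,"z": 25,"turn": 0},
  {"x": 0,"y": 0,"z": 0,"turn": 0},
])

```text
time: 4.1
tool_pos: [558.0, 263.1, 78.3]
tool_rot: [[-0.046, -0.999, -0.001], [-0.999, 0.046, 0.019], [-0.019, 0.002, -1.0]]
force: [-0.8, -0.2, -0.1]
opening: 85.1
```

```bash
python3 rows.py 556.4 262 75 1 0
python3 - <<'E'
from h import *
a=vision.camera('top');b=vision.camera('side')
A=cv2.resize(a[215:295,180:285],(400,305),interpolation=2);B=cv2.resize(b[230:340,250:390],(400,314),interpolation=2)
cv2.imwrite('pics/g1.png',np.hstack([A[:305],B[:305]])[:,:,::-1])
E
```

```text
t 4.1 p [558.  263.1  78.3] yaw -92.63 tilt [-0.0009  0.0188] F [-0.8 -0.2 -0.1] open 85.1 q1,5,6 [0.35 1.1  1.95]
[1.2 1.6 3.3]
```

View pics/g1.png

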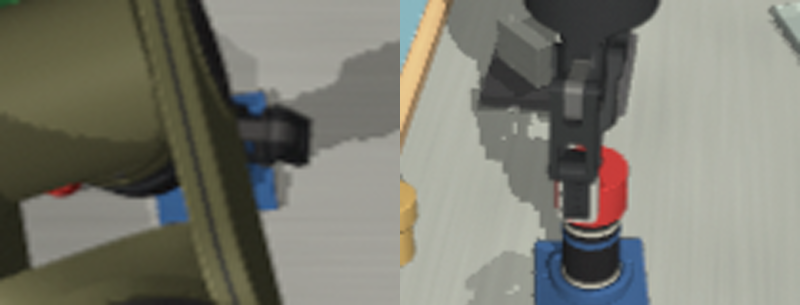

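Run:
```python
from h import *
for X in((558,263+50,80),(548,313,80),(556.4,262,80),(558,306,92)): print(X,proj('side',X))
```

```text
(558, 313, 80) [312.3 314.3]
(548, 313, 80) [318.5 314.6]
(556.4, 262, 80) [316.2 294. ]
(558, 306, 92) [312.7 305.8]
```

apply_moves([
  {"x": 1,"y": 2,"z": 2,"turn": 0},
  {"x": 0,"y": 0,"z": 0,"turn": 0},
  {"x": 0,"y": 0,"z": 0,"turn": 0},
  {"x": 0,"y": 0,"z": 0,"turn": 0},
  {"x": 0,"y": 0,"z": 0,"turn": 0},
  {"x": 0,"y": 0,"z": 0,"turn": 0},
], grip=0)

```text
time: 4.8
tool_pos: [562.4, 264.2, 87.7]
tool_rot: [[-0.047, -0.999, 0.015], [-0.999, 0.047, 0.025], [-0.025, -0.014, -1.0]]
force: [-1.0, 0.2, -0.5]
opening: 41.3
```

```bash
python3 rows.py 556.4 262 75 1 0
python3 - <<'E'
from h import *
b=vision.camera('side')
B=cv2.resize(b[230:350,250:390],(700,600),interpolation=2)
cv2.imwrite('pics/g2.png',B[:,:,::-1])
E
python3 rows.py 556.4 262 75 1 0
```

```text
t 4.8 p [562.4 264.2  87.7] yaw -92.69 tilt [0.0154 0.0247] F [-1.   0.2 -0.5] open 41.3 q1,5,6 [0.34 1.1  1.95]
[ 2.8  6.  12.6]
t 4.85 p [562.3 264.2  87.6] yaw -92.69 tilt [0.0152 0.0247] F [-0.5  1.2 -0.8] open 41.0 q1,5,6 [0.34 1.1  1.95]
[ 2.8  6.  12.4]
```

View pics/g2.png

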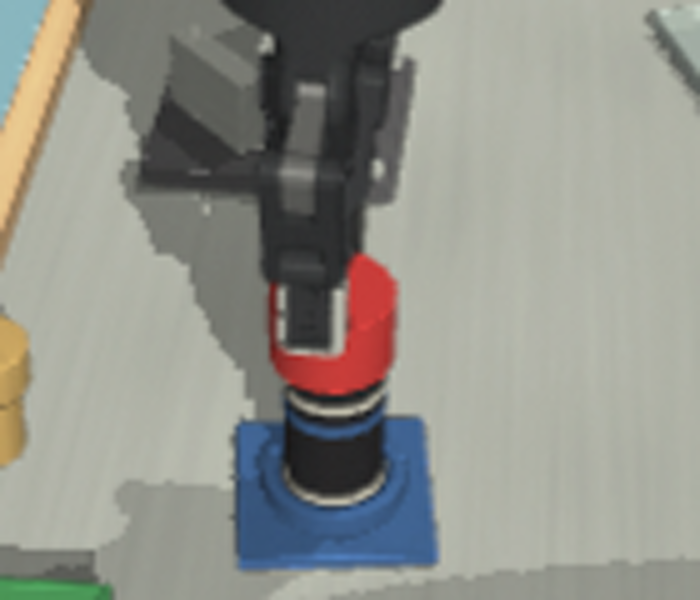

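Gripped, but about 6 mm off centre and too high, because the arm drifted up while the fingers closed. I'll regrip with the drift countered.

apply_moves([
  {"x": 0,"y": 0,"z": 0,"turn": 0},
  {"x": 0,"y": 0,"z": 0,"turn": 0},
  {"x": 2,"y": 4,"z": 6,"turn": 0},
  {"x": 0,"y": 3,"z": 6,"turn": 0},
], grip=0.9)

```text
time: 5.25
tool_pos: [555.8, 262.9, 75.3]
tool_rot: [[-0.047, -0.999, 0.017], [-0.999, 0.047, 0.025], [-0.026, -0.016, -1.0]]
force: [-0.5, 0.4, -0.8]
opening: 76.7
```

```bash
python3 rows.py 555.7 262 75 1 0
```

```text
t 5.25 p [555.8 262.9  75.3] yaw -92.69 tilt [0.0168 0.0251] F [-0.5  0.4 -0.8] open 76.7 q1,5,6 [0.35 1.07 1.95]
[0.9 0.  0.3]
```

apply_moves([
  {"x": 0.5,"y": 0.7,"z": 1.2,"turn": 0},
  {"x": 0.2,"y": 0.7,"z": 1.2,"turn": 0},
  {"x": 0,"y": 0.7,"z": 1.2,"turn": 0},
  {"x": 0,"y": 0.7,"z": 1.2,"turn": 0},
], grip=0)

```text
time: 5.65
tool_pos: [553.0, 263.0, 70.8]
tool_rot: [[-0.047, -0.999, 0.018], [-0.999, 0.047, 0.026], [-0.027, -0.017, -0.999]]
force: [-0.4, -0.1, 5.2]
opening: 42.6
```

```bash
python3 rows.py 466 -306 120 12 0 | head -2
python3 - <<'E'
from h import *
for z in(82,86,90,94): print(z,proj('side',(562,264+21+7,z)),proj('side',(562,264+21+14,z)),proj('side',(562,285,z)))
E
```

```text
t 5.65 p [553.  263.   70.8] yaw -92.69 tilt [0.018  0.0263] F [-0.4 -0.1  5.2] open 42.6 q1,5,6 [0.35 1.06 1.96]
[47.6  4.9 -5.5]
82 [311.1 304.5] [310.7 307.4] [311.6 301.8]
86 [311.1 302.7] [310.7 305.5] [311.6 299.9]
90 [311.1 300.9] [310.7 303.7] [311.6 298.1]
94 [311.1 299. ] [310.7 301.8] [311.6 296.2]
```

apply_moves([
  {"x": 0,"y": 0,"z": -15,"turn": 0},
  {"x": 0,"y": 0,"z": -25,"turn": 0},
  {"x": 0,"y": 0,"z": -30,"turn": 0},
])

```text
time: 5.95
tool_pos: [548.1, 259.8, 138.0]
tool_rot: [[-0.047, -0.999, 0.007], [-0.999, 0.047, 0.022], [-0.023, -0.006, -1.0]]
force: [0.3, -0.3, -0.3]
opening: 42.4
```

```bash
python3 rows.py 466.5 -307 110 12 0 | head -2
python3 - <<'E'
from h import *
b=vision.camera('side')
cv2.imwrite('pics/g3.png',cv2.resize(b[180:360,230:410],(540,540),interpolation=2)[:,:,::-1])
E
```

```text
t 5.95 p [548.1 259.8 138. ] yaw -92.69 tilt [0.0072 0.0222] F [ 0.3 -0.3 -0.3] open 42.4 q1,5,6 [0.35 1.19 1.96]
[47.5  4.6  1.2]
```

View pics/g3.png

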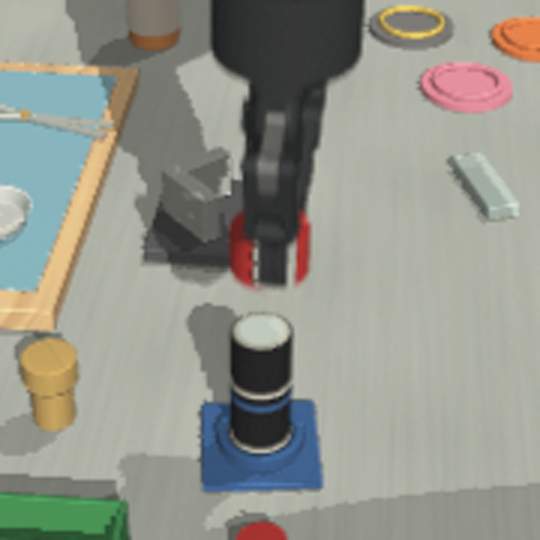

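apply_moves([
  {"x": 40,"y": 4,"z": 0,"turn": 0},
  {"x": 47,"y": 5,"z": 0,"turn": 0},
  {"x": 47,"y": 5,"z": 0,"turn": 0},
  {"x": 47,"y": 5,"z": 0,"turn": 0},
  {"x": 47,"y": 5,"z": 0,"turn": 0},
  {"x": 47,"y": 5,"z": 0,"turn": 0},
  {"x": 47,"y": 5,"z": 0,"turn": 0},
  {"x": 47,"y": 5,"z": 0,"turn": 0},
  {"x": 47,"y": 5,"z": 0,"turn": 0},
  {"x": 47,"y": 5,"z": 0,"turn": 0},
  {"x": 40,"y": 5,"z": 0,"turn": 0},
  {"x": 25,"y": 3,"z": 0,"turn": 0},
])

```text
time: 7.2
tool_pos: [473.7, -280.6, 142.9]
tool_rot: [[-0.038, -0.998, 0.042], [-0.999, 0.039, 0.023], [-0.025, -0.041, -0.999]]
force: [-0.1, 0.3, 0.0]
opening: 42.6
```

```bash
python3 rows.py 463.5 -306.5 50 3 0
```

```text
t 7.2 p [ 473.7 -280.6  142.9] yaw -92.16 tilt [0.0419 0.0233] F [-0.1  0.3  0. ] open 42.6 q1,5,6 [-0.65  1.19  0.94]
[ 9.5  4.3 30.6]
[ 9.5  4.3 30.6]
[ 9.5  4.3 30.6]
```

apply_moves([
  {"x": 13,"y": 4,"z": 25,"turn": 0},
  {"x": 10,"y": 4,"z": 30,"turn": 0},
  {"x": 3,"y": 2,"z": 25,"turn": 0},
  {"x": 0,"y": 0,"z": 2,"turn": 0},
])

```text
time: 7.6
tool_pos: [466.6, -312.4, 62.7]
tool_rot: [[-0.045, -0.998, 0.049], [-0.999, 0.046, 0.016], [-0.019, -0.048, -0.999]]
force: [-0.7, -0.5, -0.2]
opening: 42.2
```

```bash
python3 rows.py 463.5 -306.5 12 3 0;  python3 - <<'E'
from h import *
b=vision.camera('side');a=vision.camera('top')
A=cv2.resize(a[260:350,440:560],(400,300),interpolation=2);B=cv2.resize(b[130:220,300:420],(400,300),interpolation=2)
cv2.imwrite('pics/g4.png',np.hstack([A,B])[:,:,::-1])
E
```

```text
t 7.6 p [ 466.6 -312.4   62.7] yaw -92.57 tilt [0.0486 0.0165] F [-0.7 -0.5 -0.2] open 42.2 q1,5,6 [-0.71  1.04  0.88]
[-1.6  1.9 16.9]
[-1.6  1.9 16.9]
[-1.6  1.9 16.9]
```

View pics/g4.png

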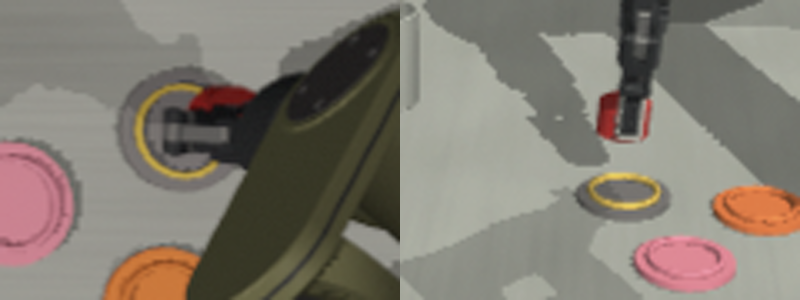

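Run:
```python
from h import *
b=vision.camera('side')
h=cv2.cvtColor(b,cv2.COLOR_RGB2HSV); h[...,0]=(h[...,0].astype(int)+20)%180
m=cv2.inRange(h,(10,150,40),(26,255,255)); m[:130]=0;m[200:]=0
ys,xs=np.nonzero(m);print(xs.min(),xs.max(),ys.min(),ys.max())
c=((xs.min()+xs.max())/2,(ys.min()+ys.max())/2)
a=np.linspace(0,2*np.pi,60)
for cx in(466.6,469.5,472):
    pts=np.array([proj('side',(cx+22*np.cos(t),-311+22*np.sin(t),z)) for t in a for z in(59,87)]);print(cx,pts.min(0),pts.max(0))
pts=np.array([proj('side',(466.9+31*np.cos(t),-306.4+31*np.sin(t),11)) for t in a]);print('rim',pts.min(0),pts.max(0),'seen 356..377,182..192')
```

```text
359 373 157 169
466.6 [359.  157.2] [375.6 173. ]
469.5 [357.9 157.1] [374.5 172.9]
472 [357.1 157.1] [373.6 172.9]
rim [354.7 181.1] [376.6 190.9] seen 356..377,182..192
```

apply_moves([
  {"x": -4,"y": 4,"z": 16,"turn": 0},
  {"x": -1,"y": 2,"z": 16,"turn": 0},
  {"x": 0,"y": 0,"z": 4,"turn": 0},
])

```text
time: 8.05
tool_pos: [468.9, -308.8, 34.5]
tool_rot: [[-0.041, -0.997, 0.062], [-0.999, 0.042, 0.006], [-0.008, -0.062, -0.998]]
force: [-0.3, 0.3, -0.4]
opening: 42.6
```

```bash
python3 rows.py 463.5 -306.5 10 1 0
```

```text
t 8.05 p [ 468.9 -308.8   34.5] yaw -92.38 tilt [0.0623 0.0055] F [-0.3  0.3 -0.4] open 42.6 q1,5,6 [-0.7   0.96  0.88]
[-1.9  7.  24.1]
```

apply_moves([
  {"x": -1,"y": 7,"z": 10,"turn": 0},
  {"x": -1,"y": 4,"z": 8,"turn": 0},
])

```text
time: 8.25
tool_pos: [460.0, -306.3, 16.4]
tool_rot: [[-0.04, -0.997, 0.065], [-0.999, 0.04, 0.003], [-0.006, -0.065, -0.998]]
force: [-0.2, -0.3, -0.7]
opening: 42.3
```

```bash
python3 rows.py 463.5 -306.5 10 1 0
```

```text
t 8.25 p [ 460.  -306.3   16.4] yaw -92.29 tilt [0.0648 0.0035] F [-0.2 -0.3 -0.7] open 42.3 q1,5,6 [-0.71  0.92  0.87]
[ 0.1 -3.1  6.6]
```

apply_moves([
  {"x": 0,"y": -2,"z": 4,"turn": 0},
])

```text
time: 8.35
tool_pos: [461.3, -305.7, 11.5]
tool_rot: [[-0.04, -0.997, 0.064], [-0.999, 0.041, 0.004], [-0.007, -0.063, -0.998]]
force: [0.4, 0.1, 0.6]
opening: 42.3
```

apply_moves([
  {"x": 0,"y": 0,"z": 2,"turn": 0},
])

```text
time: 8.45
tool_pos: [462.0, -305.8, 9.8]
tool_rot: [[-0.04, -0.997, 0.065], [-0.999, 0.041, 0.004], [-0.007, -0.064, -0.998]]
force: [-1.5, 2.9, 13.4]
opening: 42.8
```

apply_moves([
  {"x": 0,"y": 0,"z": -1,"turn": 0},
  {"x": 0,"y": 0,"z": 0,"turn": 0},
  {"x": 0,"y": 0,"z": 0,"turn": 0},
  {"x": 0,"y": 0,"z": 0,"turn": 0},
], grip=0.85)

```text
time: 8.85
tool_pos: [462.9, -306.7, 11.8]
tool_rot: [[-0.04, -0.997, 0.066], [-0.999, 0.041, 0.003], [-0.005, -0.066, -0.998]]
force: [0.4, 0.1, -0.6]
opening: 72.9
```

apply_moves([
  {"x": 0,"y": 0,"z": -25,"turn": 0},
  {"x": 0,"y": 0,"z": -40,"turn": 0},
  {"x": 0,"y": 0,"z": -40,"turn": 0},
  {"x": -20,"y": 0,"z": -20,"turn": 0},
  {"x": -45,"y": -4,"z": 0,"turn": 0},
  {"x": -45,"y": -6,"z": 0,"turn": 0},
], grip=1)

```text
time: 9.45
tool_pos: [468.8, -199.0, 143.6]
tool_rot: [[-0.049, -0.997, 0.067], [-0.999, 0.049, 0.002], [-0.005, -0.067, -0.998]]
force: [1.1, 0.3, 0.2]
opening: 85.7
```

```bash
python3 rows.py 552 261 160 11 0 |head -2
python3 - <<'E'
from h import *
b=vision.camera('side');a=vision.camera('top')
A=cv2.resize(a[260:350,440:560],(400,300),interpolation=2);B=cv2.resize(b[130:220,300:420],(400,300),interpolation=2)
cv2.imwrite('pics/g5.png',np.hstack([A,B])[:,:,::-1])
E
```

```text
t 9.45 p [ 468.8 -199.   143.6] yaw -92.82 tilt [0.0673 0.0021] F [1.1 0.3 0.2] open 85.7 q1,5,6 [-0.53  1.16  1.08]
[-42.2  -5.6  -0.9]
```

View pics/g5.png

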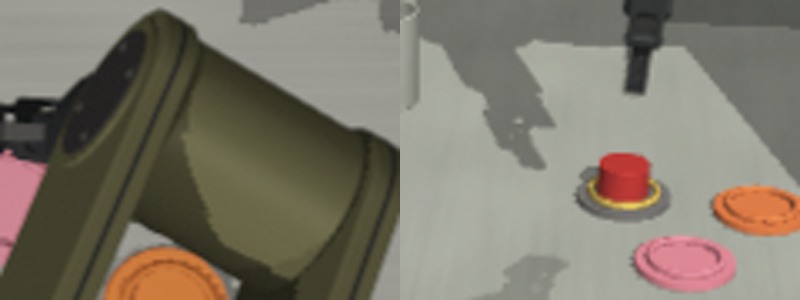

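Cap stands flat inside the yellow rim. Back to the barrel, higher up to see how the tool tilt (0.067) behaves.

apply_moves([
  {"x": -43,"y": -6,"z": -10,"turn": 0},
  {"x": -43,"y": -6,"z": -10,"turn": 0},
  {"x": -43,"y": -6,"z": -10,"turn": 0},
  {"x": -43,"y": -6,"z": -10,"turn": 0},
  {"x": -43,"y": -6,"z": -10,"turn": 0},
  {"x": -43,"y": -6,"z": -10,"turn": 0},
  {"x": -43,"y": -6,"z": -10,"turn": 0},
  {"x": -43,"y": -6,"z": -10,"turn": 0},
  {"x": -43,"y": -6,"z": -10,"turn": 0},
  {"x": -40,"y": -6,"z": 0,"turn": 0},
  {"x": -25,"y": -6,"z": 0,"turn": 0},
  {"x": 0,"y": 0,"z": 0,"turn": 0},
])

```text
time: 10.75
tool_pos: [554.1, 265.3, 243.9]
tool_rot: [[-0.048, -0.996, 0.072], [-0.999, 0.048, 0.001], [-0.005, -0.072, -0.997]]
force: [0.7, -0.7, -0.0]
opening: 85.3
```

apply_moves([
  {"x": 0,"y": 0,"z": 0,"turn": 0},
  {"x": 0,"y": 0,"z": 0,"turn": 0},
  {"x": 0,"y": 0,"z": 0,"turn": 0},
  {"x": 0,"y": 0,"z": 0,"turn": 0},
  {"x": 0,"y": 0,"z": 0,"turn": 0},
  {"x": 0,"y": 0,"z": 0,"turn": 0},
])

```text
time: 11.35
tool_pos: [554.1, 260.4, 242.6]
tool_rot: [[-0.053, -0.996, 0.07], [-0.999, 0.053, -0.001], [-0.002, -0.07, -0.998]]
force: [-0.7, -0.0, -0.1]
opening: 85.5
```

```bash
python3 rows.py 554.2 262 49 5 0|head -2
```

```text
t 11.35 p [554.1 260.4 242.6] yaw -93.03 tilt [ 0.07   -0.0015] F [-0.7 -0.  -0.1] open 85.5 q1,5,6 [0.36 1.31 1.99]
[-0.2  2.7 38.6]
```

apply_moves([
  {"x": -2,"y": 3,"z": 35,"turn": -0.02},
  {"x": 0,"y": 3,"z": 40,"turn": 0},
  {"x": 0,"y": 2,"z": 30,"turn": 0},
  {"x": 0,"y": 1,"z": 0,"turn": 0},
])

```text
time: 11.75
tool_pos: [554.8, 262.3, 137.9]
tool_rot: [[-0.034, -0.996, 0.077], [-0.999, 0.034, 0.001], [-0.003, -0.077, -0.997]]
force: [-1.2, 0.5, -0.5]
opening: 85.5
```

```bash
python3 rows.py 554.2 262 49 3 0|head -2
```

```text
t 11.75 p [554.8 262.3 137.9] yaw -91.93 tilt [0.0769 0.0009] F [-1.2  0.5 -0.5] open 85.5 q1,5,6 [0.37 1.13 1.98]
[ 0.2  2.5 29.5]
```

apply_moves([
  {"x": 0,"y": 4,"z": 30,"turn": 0},
  {"x": 0,"y": 4,"z": 30,"turn": 0},
  {"x": 0,"y": 3,"z": 25,"turn": 0},
])

```text
time: 12.05
tool_pos: [556.4, 264.8, 59.8]
tool_rot: [[-0.034, -0.995, 0.091], [-0.999, 0.035, 0.006], [-0.009, -0.091, -0.996]]
force: [0.8, -0.4, 0.7]
opening: 85.4
```

```bash
python3 rows.py 554.2 262 49 1 0|head -2
```

```text
t 12.05 p [556.4 264.8  59.8] yaw -91.94 tilt [0.091  0.0062] F [ 0.8 -0.4  0.7] open 85.4 q1,5,6 [0.37 0.98 1.99]
[ 3.   3.1 10.6]
```

apply_moves([
  {"x": 3,"y": 4,"z": 9,"turn": 0},
  {"x": 0,"y": 1,"z": 2,"turn": 0},
])

```text
time: 12.25
tool_pos: [551.5, 261.5, 47.5]
tool_rot: [[-0.034, -0.995, 0.089], [-0.999, 0.035, 0.005], [-0.008, -0.088, -0.996]]
force: [0.1, 0.2, 0.7]
opening: 85.5
```

apply_moves([
  {"x": 0,"y": 0.5,"z": 0.6,"turn": 0},
  {"x": 0,"y": 0.5,"z": 0.6,"turn": 0},
  {"x": 0,"y": 0.5,"z": 0.6,"turn": 0},
  {"x": 0,"y": 0.3,"z": 0.3,"turn": 0},
  {"x": 0,"y": 0.3,"z": 0.3,"turn": 0},
], grip=0)

```text
time: 12.75
tool_pos: [553.3, 263.0, 51.7]
tool_rot: [[-0.034, -0.995, 0.098], [-0.999, 0.035, 0.009], [-0.012, -0.097, -0.995]]
force: [0.2, -1.1, -2.3]
opening: 34.6
```

```bash
python3 rows.py 575 37 150 5 0|head -2
```

```text
t 12.75 p [553.3 263.   51.7] yaw -91.95 tilt [0.0977 0.0086] F [ 0.2 -1.1 -2.3] open 34.6 q1,5,6 [0.37 0.95 1.99]
[ 44.8  -7.8 -19.5]
```

apply_moves([
  {"x": 0,"y": -2,"z": -15,"turn": 0},
  {"x": 0,"y": -3,"z": -25,"turn": 0},
  {"x": 0,"y": -4,"z": -30,"turn": 0},
  {"x": 20,"y": -3,"z": -5,"turn": 0},
  {"x": 40,"y": -4,"z": 0,"turn": 0},
  {"x": 45,"y": -4,"z": 0,"turn": 0},
  {"x": 45,"y": -4,"z": 0,"turn": 0},
  {"x": 40,"y": -3,"z": 0,"turn": 0},
  {"x": 20,"y": -2,"z": 0,"turn": 0},
  {"x": 0,"y": 0,"z": 0,"turn": 0},
])

```text
time: 13.75
tool_pos: [569.4, 44.9, 139.4]
tool_rot: [[-0.029, -0.994, 0.104], [-1.0, 0.03, 0.008], [-0.011, -0.104, -0.995]]
force: [-0.2, 0.5, -1.7]
opening: 35.0
```

```bash
python3 rows.py 574 37.5 100 1 0|head -2
```

```text
t 13.75 p [569.4  44.9 139.4] yaw -91.68 tilt [0.1041 0.0081] F [-0.2  0.5 -1.7] open 35.0 q1,5,6 [-0.02  1.1   1.58]
[ 7.7 -0.7 39.6]
```

apply_moves([
  {"x": 5,"y": 2,"z": 15,"turn": 0},
  {"x": 3,"y": 2,"z": 20,"turn": 0},
  {"x": 0,"y": 2,"z": 20,"turn": 0},
  {"x": 0,"y": 1,"z": 8,"turn": 0},
])

```text
time: 14.15
tool_pos: [569.8, 39.0, 75.5]
tool_rot: [[-0.027, -0.994, 0.109], [-1.0, 0.029, 0.009], [-0.012, -0.108, -0.994]]
force: [-0.8, 0.0, -2.4]
opening: 34.5
```

```bash
python3 rows.py 574 37.5 58 1 0|head -2
```

```text
t 14.15 p [569.8  39.   75.5] yaw -91.57 tilt [0.1085 0.0089] F [-0.8  0.  -2.4] open 34.5 q1,5,6 [-0.03  0.97  1.56]
[ 1.6 -2.3 17.8]
```

apply_moves([
  {"x": 1.5,"y": -2,"z": 9,"turn": 0},
  {"x": 0,"y": 0,"z": 5,"turn": 0},
])

```text
time: 14.35
tool_pos: [572.4, 38.9, 59.5]
tool_rot: [[-0.025, -0.994, 0.106], [-1.0, 0.026, 0.009], [-0.012, -0.106, -0.994]]
force: [0.2, 0.1, -2.9]
opening: 34.8
```

apply_moves([
  {"x": 0,"y": 0,"z": 2.5,"turn": 0},
])

```text
time: 14.45
tool_pos: [573.1, 39.3, 57.2]
tool_rot: [[-0.025, -0.994, 0.106], [-1.0, 0.026, 0.009], [-0.012, -0.106, -0.994]]
force: [-5.9, 0.2, 13.7]
opening: 34.8
```

Contact on the plate at the expected height. Release so the barrel stands free, look, then regrip.

apply_moves([
  {"x": 0,"y": 0,"z": -0.8,"turn": 0},
  {"x": 0,"y": 0.3,"z": 0,"turn": 0},
  {"x": 0,"y": 0.3,"z": 0,"turn": 0},
], grip=0.65)

```text
time: 14.75
tool_pos: [574.9, 39.6, 60.8]
tool_rot: [[-0.024, -0.993, 0.111], [-1.0, 0.025, 0.009], [-0.012, -0.111, -0.994]]
force: [0.2, 0.3, -0.2]
opening: 55.4
```

```bash
python3 rows.py 573.8 37.5 51 1 0|head -2
python3 - <<'E'
from h import *
b=vision.camera('side');a=vision.camera('top')
A=cv2.resize(a[195:285,280:400],(400,300),interpolation=2);B=cv2.resize(b[190:290,230:363],(400,300),interpolation=2)
cv2.imwrite('pics/g6.png',np.hstack([A,B])[:,:,::-1])
for X in((573,39,12),(573,39,97)): print(proj('side',X))
E
```

```text
t 14.75 p [574.9  39.6  60.8] yaw -91.37 tilt [0.1115 0.0093] F [ 0.2  0.3 -0.2] open 55.4 q1,5,6 [-0.03  0.94  1.56]
[2.3 2.1 9.5]
[317.7 252.3]
[318.  219.2]
```

View pics/g6.png

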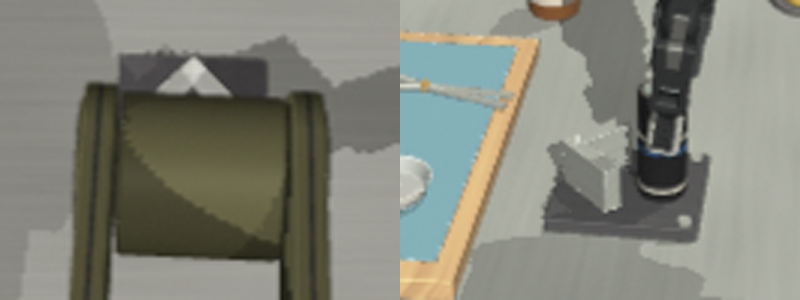

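apply_moves([
  {"x": 1.5,"y": 2,"z": 7,"turn": 0},
  {"x": 0,"y": 0.5,"z": 3,"turn": 0},
])

```text
time: 15.05
tool_pos: [574.0, 38.1, 50.9]
tool_rot: [[-0.024, -0.993, 0.113], [-1.0, 0.025, 0.009], [-0.012, -0.113, -0.994]]
force: [-0.2, -0.4, 0.0]
opening: 55.5
```

apply_moves([
  {"x": 0,"y": 0.5,"z": 0.5,"turn": 0},
  {"x": 0,"y": 0.5,"z": 0.7,"turn": 0},
  {"x": 0,"y": 0.5,"z": 0.7,"turn": 0},
  {"x": 0,"y": 0.5,"z": 0.7,"turn": 0},
], grip=0)

```text
time: 15.45
tool_pos: [573.0, 38.1, 49.3]
tool_rot: [[-0.024, -0.993, 0.114], [-1.0, 0.025, 0.009], [-0.012, -0.114, -0.993]]
force: [-1.4, 0.1, 4.3]
opening: 35.0
```

```bash
python3 rows.py 603 36.7 51 1 0|head -2
```

```text
t 15.45 p [573.   38.1  49.3] yaw -91.38 tilt [0.1144 0.0092] F [-1.4  0.1  4.3] open 35.0 q1,5,6 [-0.03  0.92  1.55]
[  0.6 -30.    1.8]
```

apply_moves([
  {"x": 0.1,"y": -6,"z": 0.6,"turn": 0},
  {"x": 0.1,"y": -6,"z": 0.6,"turn": 0},
])

```text
time: 15.65
tool_pos: [584.7, 37.6, 49.4]
tool_rot: [[-0.024, -0.993, 0.113], [-1.0, 0.025, 0.009], [-0.012, -0.113, -0.994]]
force: [-1.5, -0.1, 3.1]
opening: 34.9
```

apply_moves([
  {"x": 0.1,"y": -4,"z": 0.5,"turn": 0},
  {"x": 0.1,"y": -4,"z": 0.5,"turn": 0},
])

```text
time: 15.85
tool_pos: [593.6, 37.1, 49.4]
tool_rot: [[-0.024, -0.993, 0.113], [-1.0, 0.025, 0.009], [-0.012, -0.113, -0.994]]
force: [-1.7, -0.0, 2.9]
opening: 34.8
```

Predictable now; ease on until contact (expected near TCP x of 604).

apply_moves([
  {"x": 0.1,"y": -4,"z": 0.4,"turn": 0},
  {"x": 0.1,"y": -2,"z": 0.2,"turn": 0},
])

```text
time: 16.05
tool_pos: [600.4, 36.7, 49.4]
tool_rot: [[-0.024, -0.993, 0.113], [-1.0, 0.025, 0.009], [-0.012, -0.112, -0.994]]
force: [-1.6, 0.4, 3.6]
opening: 34.7
```

apply_moves([
  {"x": 0,"y": -2,"z": 0.2,"turn": 0},
])

```text
time: 16.15
tool_pos: [602.0, 36.7, 49.3]
tool_rot: [[-0.024, -0.994, 0.11], [-1.0, 0.025, 0.009], [-0.012, -0.11, -0.994]]
force: [-9.7, 0.2, 11.0]
opening: 35.0
```

apply_moves([
  {"x": 0,"y": -1.5,"z": 0.2,"turn": 0},
])

```text
time: 16.25
tool_pos: [602.1, 36.8, 49.4]
tool_rot: [[-0.024, -0.994, 0.106], [-1.0, 0.025, 0.009], [-0.012, -0.105, -0.994]]
force: [-10.9, 0.1, 12.2]
opening: 34.9
```

apply_moves([
  {"x": 0,"y": -2.2,"z": 0.2,"turn": 0},
])

```text
time: 16.35
tool_pos: [602.3, 37.0, 49.5]
tool_rot: [[-0.024, -0.995, 0.1], [-1.0, 0.025, 0.01], [-0.012, -0.099, -0.995]]
force: [-12.0, 1.4, 12.2]
opening: 34.7
```

```bash
python3 - <<'E'
from h import *
b=vision.camera('side');a=vision.camera('top')
B=cv2.resize(b[180:280,240:373],(640,480),interpolation=2)
cv2.imwrite('pics/g7.png',B[:,:,::-1])
E
python3 rows.py 603 36.7 51 1 0|head -2
```

```text
t 16.45 p [602.5  37.1  49.5] yaw -91.36 tilt [0.0999 0.0097] F [-10.5   1.2  10.5] open 34.6 q1,5,6 [-0.03  0.94  1.55]
[ 0.3 -0.7 -1.4]
```

View pics/g7.png

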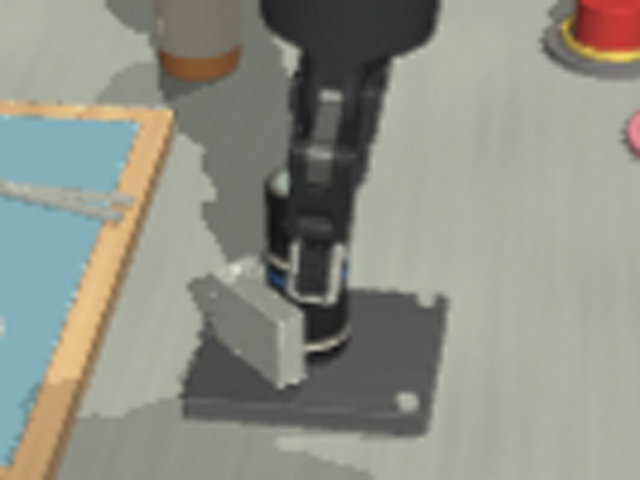

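Seated, but the tool pitched about 0.8° while pushing over several rows, so the barrel may lean slightly. I'll release, let it settle flat, regrip and push in a single firm row.

apply_moves([
  {"x": 0,"y": 0.3,"z": 0,"turn": 0},
  {"x": 0,"y": 0,"z": 0.3,"turn": 0},
  {"x": 0,"y": 0,"z": 0.5,"turn": 0},
], grip=0.5)

```text
time: 16.75
tool_pos: [602.1, 37.2, 47.8]
tool_rot: [[-0.024, -0.995, 0.1], [-1.0, 0.025, 0.01], [-0.012, -0.1, -0.995]]
force: [0.9, 0.6, -0.2]
opening: 42.9
```

apply_moves([
  {"x": 0,"y": 0.3,"z": -1.5,"turn": 0},
  {"x": 0,"y": 0.3,"z": 0.3,"turn": 0},
  {"x": 0,"y": 0.3,"z": 0.4,"turn": 0},
], grip=0)

```text
time: 17.05
tool_pos: [601.3, 37.2, 48.3]
tool_rot: [[-0.024, -0.995, 0.101], [-1.0, 0.025, 0.01], [-0.012, -0.1, -0.995]]
force: [-1.0, 0.8, 3.3]
opening: 34.8
```

apply_moves([
  {"x": 0,"y": -4,"z": 0.6,"turn": 0},
])

```text
time: 17.15
tool_pos: [602.8, 37.2, 48.3]
tool_rot: [[-0.024, -0.995, 0.093], [-1.0, 0.025, 0.01], [-0.012, -0.092, -0.996]]
force: [-22.6, 0.5, 21.1]
opening: 34.8
```

Run:
```python
from h import *
for i in range(5): b=vision.camera('side')
s=readout.read_state();print(s['time'],s['tool_pos'].round(1),s['tool_rot'][:2,2].round(4),s['force'].round(1),round(s['opening'],1))
cv2.imwrite('pics/g8.png',cv2.resize(b[130:290,240:453],(800,600),interpolation=2)[:,:,::-1])
```

```text
17.4 [602.7  37.2  48.3] [0.0928 0.0099] [-13.6   0.6  12.1] 34.8
```

View pics/g8.png

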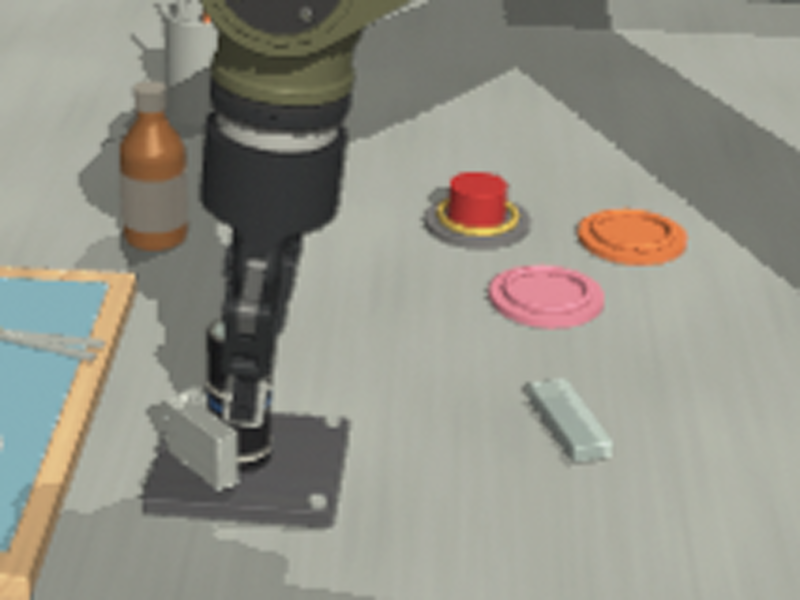

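```bash
python3 -c "
from rig import arm,readout
print(readout.read_state()['force'].round(1)); print(arm.close_job())"
```

```text
[-13.6   0.6  12.1]
the job is handed in; nothing more can be done
None
```

The job is handed in: the cap is mouth down in the yellow-rimmed holder, and the barrel is held pressed into the V-block. The last picture, at 17.4 s, shows the cap flat inside the rim and the barrel standing on the base plate in the V. Nothing else in view had moved.

- **Cap:** I gripped it off-centre and too high the first time, because the arm drifted upward as the fingers closed. I opened and regripped before lifting it.
- **Barrel:** I stood it on the plate clear of the V, let go so it settled, regripped and slid it in. After a first multi-row push I let go and regripped again, because the tool had pitched by about 0.8°.
- **Final push:** it peaked at about 23 N and settled to a steady 13.6 N into the V, with 12 N of vertical force. The side force is only 0.6 N, which fits bearing on both faces.

**Checks that were off:**
- The tool had drifted to about 5° of tilt, because the moves cannot correct tilt.
- The tool pitched about 0.45° during the last push, so the barrel may lean by up to about that much. The picture is too coarse to rule it out.
- The opening reads about 1–1.5 mm under the true diameters.

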